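Pin and press a gluing jig shut

ROBOT

A 7-joint arm with a two-finger parallel gripper is mounted at the origin on the work surface. World frame = base frame: x ahead of the robot, y to its left, z up, the work surface at z = 0. Lengths are in m, angles in rad, forces in N, time in s.
With the tool pointing down it reaches from about 0.35 to 0.9 m from the base axis. Payload 8.1 kg.
Tool frame: the origin (TCP) lies midway between the tips of the shut fingers; the grasp point (between the pads) lies 19 mm behind it; z points along the fingers, y is the line along which they close (so a half turn about z gives the same grasp; the last joint's range is limited). The gripper opens to 92 mm and grips with 3 to 60 N. Pads are 19 mm wide; open, the fingers measure 130 mm over their backs; the gripper's body (75 mm by 190 mm) begins 47 mm behind the grasp point.
Start: joints at [1.042, 0.434, 0.025, 1.573, -0.012, 1.134, -0.075], TCP at [0.258, -0.569, 0.227] pointing down, gripper open.
Joint ranges: [-2.62, 2.62], [-0.44, 2.09], [-1.27, 1.32], [0.08, 2.57], [-1.32, 4.46], [0.12, 2], [-2.74, 2.74]. Speed limits (rad/s): [2.22, 2.22, 3.01, 3.01, 3.14, 3.14, 3.14].

INTERFACE

Orientations are given as a rotation vector (axis times angle).
In Python, from cell import arm gives the robot as it stands.
- The arm moves only by the tool carry_out, never from a script. Its arguments are lists of equal length, an entry for each row: "claw": the finger opening in cm, from 0 to 9.18; "delta_pos": the shift along the tool's x, y, z in cm, a list of three; "angular": the turn, a rotation vector about the tool's x, y, z in rad, a list of three. In form: {"claw": [claw, ...], "delta_pos": [[dx, dy, dz], ...], "angular": [[ax, ay, az], ...]}. A call has 1 to 20 rows; each row shifts and turns the commanded pose from where the row before left it, along the tool's axes as they then stand; what a row does not reach is not made up. A row lasts 1/10 s, in which the tool goes at most 50 mm and 8.59 degrees, less where a joint would pass 70% of its speed; a pose out of reach is approached as far as the arm can. A call with a gripper value outside its range is refused whole. The fingers move at their own pace and stop on an object; "force" is the grip in N (left out, the last holds). Time passes only in rows, so rows that do not move let the fingers close. It gives the time, the measured TCP pose, the force, the opening and the grip force at its end, in the units of the state.
- arm.observe(): the state, without advancing time (a new reading comes with each control period).
- arm.get_image(name): name is "scene" or "top" or "wrist"; returns a dict with "frame" (480x640x3 uint8, red, green, blue), "mtx" (3x3 intrinsics, pixels), "T" (4x4, takes a point from camera to world coordinates). Camera axes: x right, y down, z forward; pixel columns grow to the right and rows downward; lengths in m; the calibration is good to about 2 mm. A picture is of the moment at which its call begins. There is no depth.
- arm.sign_off(): hands the job in; it is judged then, once.
Trained networks look in a picture, given as the dict that the camera call returned (one of the last four; its "shot" number tells which), for a name from the list of things; names that differ only in an ending like _2 or _b are one class to them, and where a whole thing is asked for, a point or a joint stands for the part that bears it (a point fixed in the world has none). Each returns a list of dicts, best first, with "conf" (0 to 1); they miss things now and then, are a little off and sometimes report something else, mostly with a low value. They report only what shows in the picture. A call takes as long as a camera call.
- arm.look_for(label, picture): "centre" ([column, row] as shares, 0 to 1, of the picture: columns of its width, rows of its height, amid what is visible of it).
- arm.trace(label, picture): "region" (480x640 bool, what is visible of it) and "centre" ([column, row] as shares, 0 to 1, of the picture: columns of its width, rows of its height, amid what is visible of it).
- arm.place_of(label, picture): "centre" ([column, row] as shares, 0 to 1, of the picture: columns of its width, rows of its height: a listed point, or the origin of a listed thing).
The state is a dict: "clock": time; "joints": joint angles; "dq": joint speeds; "joint_efforts": joint torques, N m; "position": TCP position; "ee_rot": TCP orientation; "force": force on the tool from outside, world axes, zero at the start; "ft_torque": the same for the moment, N m; "width": opening from 0.0 (shut) to 1.0 (fully open); "gripper_force": force on a finger pad.
Only numpy, scipy, OpenCV 4.12 (cv2) and the standard library are available. Lean on these libraries where they do the work, as an engineer would, in place of code of your own. Each camera call takes 0.05 s, during which the arm holds its last target. There are 200 camera calls.

TASK

Pull open the drawer of the small wooden drawer unit and take out the long locating pin (the one with the thick grip). Fold the raised lid of the gluing jig down onto the ring lying in it, put the pin down through the lid's hole into the hole of the base, and push until the pin is fully home and the lid is pressed shut against its spring pad. Finish while still holding it pressed shut - do not let go - and do not disturb the glue bottle, the tin and the spare ring on the bench.

Things in the scene. Friction and masses are not known exactly. Their poses are not given: they have to be found in the camera images.
- cab: Small wooden drawer unit, fixed to the bench, 220 deep (x) by 190 wide (y) by 118 high mm, one drawer. Origin: centre of its underside; its -x axis points out of the drawer's front. Walls and top 12 mm thick. The drawer's front panel is 15 mm thick and its outer face lies 110 mm from the origin along -x when shut.
- drawer (a joint): How far the drawer is pulled out along the unit's -x axis: 0 shut (as it starts) to 0.150 m at its end stop; stays where left, about 1 N to slide. Inner width 148 mm, side walls up to 96 mm above the bench, front panel up to 105 mm. Pulled out 90 mm or more, the pins in it are clear of the unit's top.
- rack (a point): Plywood rack fixed in the drawer, moving with it: 50 (x) by 120 (y) mm, 46 mm high, its top 68 mm above the bench. This point: centre of its top; axes as the unit's. Two 13 mm holes at y = +30 and -30 mm, x = 0, 78 mm behind the front panel's outer face. Pin and stub stand in them; which is in which hole varies.
- drawer_handle (a point): Middle of the drawer's handle: a steel bow, its bar 10 mm thick, 90 mm long between its legs, parallel to the unit's y axis, 95 mm above the bench, 45 mm in front of the front panel (40 mm free behind the bar). Moves with the drawer.
- pin: Loose aluminium locating pin, 70 to 120 g, upright in the rack (hidden until the drawer is open). From below: shank 10 mm thick, 45 mm long, its tip tapering to 6 mm; flange 28 mm wide, 4 mm thick; cylindrical grip 22 mm wide, 30 mm tall; 79 mm overall. Origin: centre of the shank's lower end; z towards the grip. In the rack the flange's underside lies 68 mm above the bench.
- pin_tip (a point): Lower end of the pin's shank (same point as the pin's origin).
- stub: A shorter aluminium pin that is not wanted: same 28 mm flange but shank 20 mm and a thin grip 12 mm wide and 14 mm tall above the flange. Stands in the rack's other hole.
- jig: Base of the plywood clamshell jig, fixed to the bench: 160 (x) by 112 (y) mm, 55 mm high. Origin: centre of its underside. The lid is hinged along the edge at +x (hinge line parallel to y at x = 70 mm, 55 mm high); the hole is at the other end. In its pocket a spring-loaded cork pad carries a loose hexagonal dark wood ring, 76 mm across flats.
- base_hole (a point): Mouth of the vertical round hole in the jig base, 13 mm wide, right through, on the base's upper face at x = -62 mm, y = 0, z = 55 mm of the jig.
- lid (a joint): Lid angle, rad: 0 pressed shut (stop), larger = raised; starts raised, 0.85 to 1.25; limit 1.5. Stiff hinge: stays where left well raised, falls gently by itself below about 0.6. Let go, it rests ajar at about 0.055 on the ring held up by the spring pad; pressing it to 0 takes 6 to 9 N down at the hole; released, it springs ajar. The pin passes both holes even when ajar.
- lid_hole (a point): Centre of the 13 mm through hole in the lid, on the lid's upper (outer) face. The lid is a plywood plate 150 long, 112 wide, 12 mm thick, 0.25 kg; the hole lies 132 mm from the hinge line and 18 mm from the free edge. Shut, it lies right above base_hole at 67 mm above the bench.
- lid_hinge (a point): Middle of the lid's hinge line, in the plane of the lid's underside; does not move. Body axes as the lid's: its -x axis points along the lid to the free edge, z is the lid's outward normal.
- glue: Bystander: white glue bottle, 56 mm wide, 150 mm tall, standing. Origin: centre of its underside.
- tin: Bystander: steel tin, 72 mm wide, 90 mm tall, standing. Origin: centre of its underside.
- spare: Bystander: spare hexagonal dark wood ring lying flat, 76 mm across flats, 20 mm high. Origin: centre of its underside.

How it is judged:
By the outcome, as a careful person would: the job done as asked, in the order asked, and still so for the second after the job is handed in, while the arm keeps its last pose, push and grip.
It also fails if it takes over 58 s, if anything falls off the work surface, if the arm or the gripper's body presses on something with over 40 N, if the wrist force passes 120 N, or if a joint passes its speed limit or range.

## Working session

There is one attempt and no reset: what is moved stays moved. The work goes in short steps, Python scripts to look and compute and a tool call to move; the robot and the scene stay as the last step left them, time stands still between calls to the robot, and variables do not carry over. Pictures are saved under pics/ and viewed, at most 10 in all, crops included, and the job is handed in when it is done.

Besides the shell and the picture viewer there is one more tool, called as name(argument=value, ...), one argument or row to a line, values as JSON. carry_out: Moves the arm, as the interface text tells. Its arguments: {"type":"object","properties":{"claw":{"type":"array","items":{"type":"number"}},"delta_pos":{"type":"array","items":{"type":"array","items":{"type":"number"}}},"angular":{"type":"array","items":{"type":"array","items":{"type":"number"}}},"force":{"type":"number"}},"required":["claw","delta_pos","angular"]}

```bash
mkdir -p pics; ls
cat > h.py <<'E'
import numpy as np, cv2
from cell import arm
from scipy.spatial.transform import Rotation as R
def ray(p,c):
    u=np.array([c[0]*640,c[1]*480,1.]); d=p["T"][:3,:3]@np.linalg.solve(p["mtx"],u); return p["T"][:3,3],d
def atz(p,c,z):
    o,d=ray(p,c); return o+d*(z-o[2])/d[2]
def tri(rs):
    A=0;b=0
    for o,d in rs:
        d=d/np.linalg.norm(d);M=np.eye(3)-np.outer(d,d);A=A+M;b=b+M@o
    return np.linalg.solve(A,b)
def save(p,n): cv2.imwrite('pics/'+n,p["frame"][:,:,::-1])
E
cat > a.py <<'E'
from h import *
np.set_printoptions(precision=4,suppress=True)
s=arm.observe();print(s)
P={n:arm.get_image(n) for n in("scene","top")}
for n in P: save(P[n],n+'0.png'); print(n,P[n]["T"][:3,3])
cv2.imwrite('pics/both.png',np.hstack([cv2.resize(P[n]["frame"],(400,300)) for n in P])[:,:,::-1])
for l,z in dict(cab=0,drawer_handle=.095,jig=0,base_hole=.055,lid_hole=None,lid_hinge=.055,glue=0,tin=0,spare=0).items():
    rs=[]
    for n in P:
        r=arm.place_of(l,P[n])
        for q in r[:2]: print(l,n,round(q["conf"],2),np.round(q["centre"],3), atz(P[n],q["centre"],z) if z is not None else '')
        if r: rs.append(ray(P[n],r[0]["centre"]))
    if len(rs)==2: print('  tri',tri(rs))
E
python3 a.py
```

```text
pics
{'clock': 0.0, 'joints': array([ 1.0424,  0.4352,  0.025 ,  1.5741, -0.0116,  1.134 , -0.0751]), 'dq': array([ 0.0008,  0.0015, -0.0001, -0.0021,  0.0012, -0.0008, -0.0011]), 'joint_efforts': array([  0.0006, -66.7867,   0.9854, -31.4454,  -0.0605,   0.0429,
         0.0002]), 'position': array([ 0.2579, -0.5687,  0.2259]), 'ee_rot': array([-3.0692, -0.6633,  0.0007]), 'force': array([-1.045 , -0.8387, -0.6397]), 'ft_torque': array([0.0047, 0.0039, 0.0095]), 'gripper_force': 0.0, 'width': 1.001417469752304}
scene [ 1.1161 -0.0258  0.8883]
top [ 0.483  -0.0779  1.1627]
cab scene 0.62 [0.755 0.67 ] [0.7126 0.2777 0.    ]
cab scene 0.49 [0.553 0.692] [0.7593 0.0115 0.    ]
cab top 0.74 [0.309 0.385] [0.7134 0.2565 0.    ]
  tri [0.7143 0.2662 0.0025]
drawer_handle scene 0.71 [0.714 0.492] [0.5673 0.2126 0.095 ]
drawer_handle top 0.6 [0.32  0.492] [0.5756 0.2094 0.095 ]
  tri [0.5747 0.208  0.1054]
jig scene 0.63 [0.416 0.48 ] [ 0.5224 -0.2069  0.    ]
jig top 0.55 [0.603 0.551] [ 0.5195 -0.2139  0.    ]
  tri [ 0.5192 -0.2112 -0.0049]
base_hole scene 0.74 [0.437 0.408] [ 0.459  -0.1792  0.055 ]
base_hole top 0.64 [0.583 0.598] [ 0.4642 -0.1773  0.055 ]
  tri [ 0.4644 -0.1773  0.0619]
lid_hole scene 0.7 [0.397 0.392] 
lid_hole top 0.95 [0.618 0.52 ] 
lid_hole top 0.54 [0.306 0.391] 
  tri [ 0.5445 -0.2111  0.1838]
lid_hinge top 0.71 [0.621 0.492] [ 0.5841 -0.2338  0.055 ]
glue scene 0.91 [0.246 0.496] [ 0.5638 -0.4594  0.    ]
glue top 0.79 [0.751 0.515] [ 0.5638 -0.4452  0.    ]
  tri [ 0.5653 -0.451   0.0028]
tin scene 0.64 [0.554 0.689] [0.7558 0.012  0.    ]
tin top 0.87 [0.466 0.342] [0.7676 0.0055 0.    ]
  tri [0.7632 0.0078 0.0175]
spare scene 0.81 [0.533 0.401] [ 0.3925 -0.0368  0.    ]
spare scene 0.51 [0.392 0.388] [ 0.3906 -0.2662  0.    ]
spare top 0.92 [0.494 0.66 ] [ 0.3896 -0.0444  0.    ]
spare top 0.61 [0.757 0.517] [ 0.5617 -0.4532  0.    ]
  tri [ 0.389  -0.0406 -0.0046]
```

View pics/top0.png

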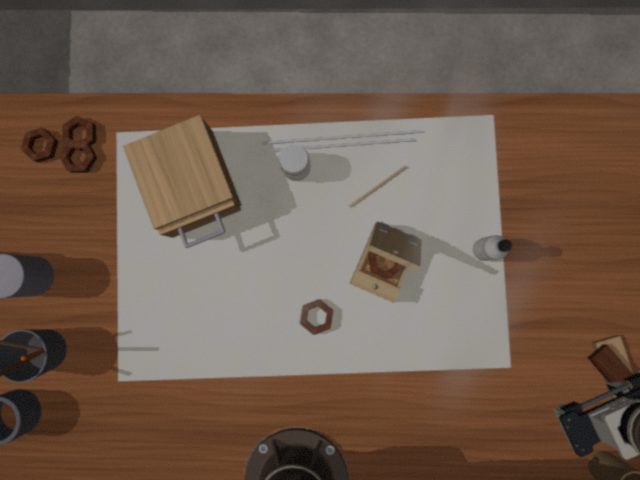

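View pics/scene0.png

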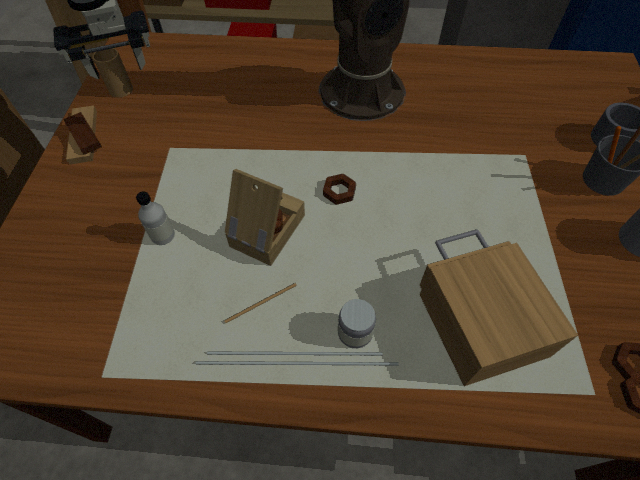

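The pictures show the unit at upper left in the top view (corners about (125,150), (203,117), (233,207), (162,235)), with its handle near (205,230). The jig is near (385,262) with its lid raised. The spare ring is at (317,317), the tin at (294,160) and the glue at (495,247). Next I'll refine the poses by fitting silhouettes.

```bash
cat > b.py <<'E'
from h import *
from scipy.optimize import minimize
np.set_printoptions(precision=4,suppress=True)
P={n:arm.get_image(n) for n in("scene","top")}
def proj(p,X):
    T=np.linalg.inv(p["T"]); c=(X@T[:3,:3].T+T[:3,3])@p["mtx"].T; return c[:,:2]/c[:,2:]
def box(x0,x1,y0,y1,z0,z1): return np.array([[x,y,z] for x in(x0,x1) for y in(y0,y1) for z in(z0,z1)])
def cabpts(q): return box(-.11,.11,-.095,.095,0,.118)@R.from_euler('z',q[2]).as_matrix().T+[q[0],q[1],0]
def lidpts(q): # hinge x,y,yaw,angle
    b=box(-.150,0,-.056,.056,0,.012)@R.from_euler('y',q[3]).as_matrix().T
    return b@R.from_euler('z',q[2]).as_matrix().T+[q[0],q[1],.055]
def fit(lab,f,q0):
    M={}
    for n in P:
        r=arm.trace(lab,P[n])
        for t in r[:2]: print(lab,n,t["conf"],t["region"].sum(),np.round(t["centre"],3))
        if r: M[n]=cv2.morphologyEx(r[0]["region"].astype(np.uint8),cv2.MORPH_OPEN,np.ones((7,7)))
    def cost(q):
        e=0
        for n in M:
            m=np.zeros((480*1,640),np.uint8); h=cv2.convexHull(np.float32(proj(P[n],f(q))))
            m=cv2.fillConvexPoly(np.zeros((480,640),np.uint8),np.int32(np.round(h*16)),255,cv2.LINE_AA,4)/255.
            e+=np.abs(m-M[n]).sum()/M[n].sum()
        return e
    q=np.array(q0)
    for _ in range(3):
        s=np.vstack([q]+[q+np.eye(len(q))[i]*(.01 if i<2 else .06) for i in range(len(q))])
        q=minimize(cost,q,method='Nelder-Mead',options=dict(initial_simplex=s,xatol=1e-5,fatol=1e-5)).x
    print(lab,q,'cost',cost(q)); 
    for n in M:
        im=P[n]["frame"]; cv2.polylines(im,[np.int32(cv2.convexHull(np.float32(proj(P[n],f(q)))))],True,(255,0,0),1)
    return q
c=fit("cab",cabpts,[.714,.266,.36]); l=fit("lid",lidpts,[.584,-.2338,-.44,1.14])
for n in P:
    r=arm.place_of("lid_hinge",P[n])
Rz=R.from_euler('z',l[2]).as_matrix()
print('base_hole',np.array([l[0],l[1],.055])+Rz@[-.132,0,0],'lidhole',np.array([l[0],l[1],.055])+Rz@R.from_euler('y',l[3]).as_matrix()@[-.132,0,.012])
print('handle',c[0]-.155*np.cos(c[2]),c[1]-.155*np.sin(c[2]))
a,b=P["top"]["frame"][100:320,110:310],P["scene"]["frame"][150:370,200:600]
cv2.imwrite('pics/fit.png',np.hstack([cv2.resize(P["top"]["frame"][100:320,110:430],None,fx=1.2,fy=1.2),cv2.resize(b,None,fx=1,fy=1.2)])[:,:,::-1])
E
python3 b.py
```

```text
cab scene 0.86 14780 [0.774 0.647]
cab scene 0.18 866 [0.709 0.508]
cab [0.7122 0.2713 0.3942] cost 0.04900590555186996
lid scene 0.72 3372 [0.393 0.436]
lid top 0.66 1613 [0.621 0.511]
lid top 0.52 585 [0.5   0.681]
lid [ 0.5861 -0.2313 -0.417   1.0974] cost 0.10499247219696439
base_hole [ 0.4654 -0.1778  0.055 ] lidhole [ 0.5408 -0.2113  0.178 ]
handle 0.5691082853845852 0.2117242430444933
```

carry_out(
  claw=[3.2, 3.2, 3.2, 3.2, 3.2, 3.2, 3.2, 3.2, 3.2, 3.2, 3.2, 3.2, 3.2, 3.2, 3.2, 3.2, 3.2, 3.2, 3.2, 3.2],
  delta_pos=[
    [0, 0, -0.4],
    [0, 0, -0.4],
    [0, 0, -0.4],
    [0, 0, -0.4],
    [0, 0, -0.4],
    [0, 0, -0.4],
    [0, 0, -0.4],
    [0, 0, -0.4],
    [0, 0, -0.4],
    [0, 0, -0.4],
    [0, 0, -0.4],
    [3, 2.9, 0],
    [3, 2.9, 0],
    [3, 2.9, 0],
    [3, 2.9, 0],
    [3, 2.9, 0],
    [3, 2.9, 0],
    [3, 2.9, 0],
    [3, 2.9, 0],
    [3, 2.9, 0],
  ],
  angular=[
    [0, 0, -0.14],
    [0, 0, -0.14],
    [0, 0, -0.14],
    [0, 0, -0.14],
    [0, 0, -0.14],
    [0, 0, -0.14],
    [0, 0, -0.14],
    [0, 0, -0.14],
    [0, 0, -0.14],
    [0, 0, -0.14],
    [0, 0, -0.135],
    [0, 0, 0],
    [0, 0, 0],
    [0, 0, 0],
    [0, 0, 0],
    [0, 0, 0],
    [0, 0, 0],
    [0, 0, 0],
    [0, 0, 0],
    [0, 0, 0],
  ],
  force=30,
)

```text
clock: 3.4
position: [0.3973, -0.2188, 0.271]
ee_rot: [1.749, 2.609, -0.0]
force: [1.4, -0.6, 0.0]
width: 0.352
gripper_force: 0.0
```

carry_out(
  claw=[3.2, 3.2, 3.2, 3.2, 3.2, 3.2, 3.2, 3.2, 3.2, 3.2, 3.2, 3.2],
  delta_pos=[
    [3, 2.9, 0],
    [3, 2.9, 0],
    [3, 2.9, 0],
    [3, 2.9, 0],
    [3, 2.9, 0],
    [3, 2.9, 0],
    [3, 2.9, 0],
    [3, 2.9, 0],
    [3, 2.9, 0],
    [3, 2.9, 0],
    [3, 3, 0],
    [0, 0, 0],
  ],
  angular=[
    [0, 0, 0],
    [0, 0, 0],
    [0, 0, 0],
    [0, 0, 0],
    [0, 0, 0],
    [0, 0, 0],
    [0, 0, 0],
    [0, 0, 0],
    [0, 0, 0],
    [0, 0, 0],
    [0, 0, 0],
    [0, 0, 0],
  ],
)

```text
clock: 4.6
position: [0.5674, 0.2131, 0.2704]
ee_rot: [-1.739, -2.613, -0.005]
force: [-0.0, 0.7, 1.2]
width: 0.351
gripper_force: 0.0
```

```bash
cat >> h.py <<'E'
def to(t,yaw=None):
    s=arm.observe(); Q=R.from_rotvec(s["ee_rot"]).as_matrix()
    print('pos',np.round(s["position"],4),'yawY %.3f'%np.arctan2(Q[1,1],Q[0,1]),'tilt',np.round(Q[:,2],3),'F',np.round(s["force"],1),'w %.3f gf %.1f t %.1f'%(s["width"],s["gripper_force"],s["clock"]))
    if t is not None: print('delta tool cm',np.round(Q.T@(np.array(t)-s["position"])*100,2))
E
python3 - <<'E'
from h import *
p=arm.get_image("wrist"); save(p,'w1.png')
for r in arm.place_of("drawer_handle",p)[:2]: print(r["conf"],np.round(r["centre"],3),atz(p,r["centre"],.095))
for r in arm.trace("drawer_handle",p)[:2]: print(r["conf"],r["region"].sum(),r["centre"])
to([.569,.212,.077])
E
```

```text
0.74 [0.5   0.446] [0.57107287 0.21087703 0.095     ]
0.91 7548 [0.5791, 0.41]
pos [0.5674 0.2062 0.2704] yawY 0.390 tilt [-0.    -0.001 -1.   ] F [-0.7 -0.2 -0.2] w 0.346 gf 0.0 t 4.8
delta tool cm [ 0.49  0.39 19.34]
```

View pics/w1.png

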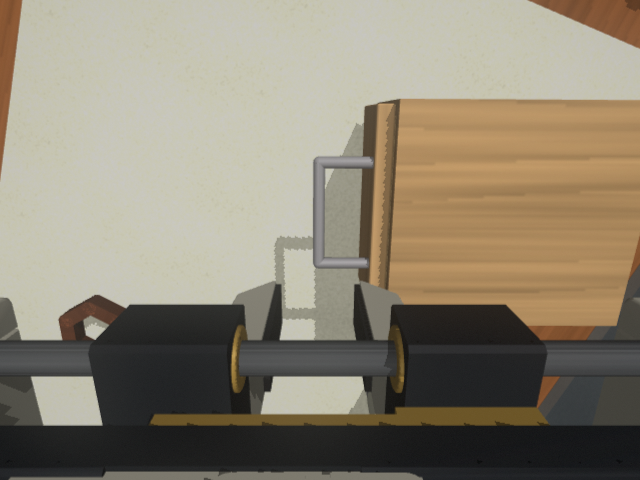

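Run:
```python
from h import *
p=arm.get_image("wrist")
# bar fit: steel region edges
t=arm.trace("drawer_handle",p)[0]["region"].astype(np.uint8)
ys,xs=np.nonzero(t); 
for rr in cv2.findContours(t,0,2)[0]: print(cv2.minAreaRect(rr),cv2.boundingRect(rr))
to([.571,.211,.077])
```

```text
((354.90032958984375, 188.99429321289062), (79.95528411865234, 196.25128173828125), 3.2704880237579346) (316, 93, 84, 197)
pos [0.5675 0.205  0.2707] yawY 0.388 tilt [ 0.    -0.001 -1.   ] F [ 0.   0.4 -0.2] w 0.351 gf 0.0 t 4.8
delta tool cm [ 0.45  0.55 19.37]
```

The wrist view shows the bar vertical at column 319, rows 160 to 265, between the fingers. The yaw matches. I'll check the lateral offset through the camera extrinsics.

Run:
```python
from h import *
p=arm.get_image("wrist"); s=arm.observe(); Q=R.from_rotvec(s["ee_rot"]).as_matrix()
print(p["mtx"]); print('cam in tool',Q.T@(p["T"][:3,3]-s["position"])); print('camaxes in tool\n',Q.T@p["T"][:3,:3])
for c in [(319,160),(319,213),(319,265)]: print(Q.T@(atz(p,(c[0]/640,c[1]/480),.095)-s["position"]))
to(None)
```

```text
[[394.01526417   0.         317.29605219]
 [  0.         394.01526417 235.20113892]
 [  0.           0.           1.        ]]
cam in tool [ 8.10168595e-02  8.63620349e-05 -1.56984942e-01]
camaxes in tool
 [[ 7.97573763e-04 -9.53946612e-01 -2.99975375e-01]
 [ 9.99999278e-01  1.03039455e-03 -6.17944718e-04]
 [ 8.98579261e-04 -2.99974666e-01  9.53946745e-01]]
[0.04221867 0.00124138 0.17577002]
[-0.00338658  0.00133707  0.17581911]
[-0.05198704  0.00143905  0.17587144]
pos [0.5676 0.2049 0.2708] yawY 0.388 tilt [ 0.    -0.001 -1.   ] F [-0.2  0.3 -0.5] w 0.349 gf 0.0 t 4.9
```

Run:
```python
from h import *
p=arm.get_image("wrist"); s=arm.observe(); Q=R.from_rotvec(s["ee_rot"]).as_matrix()
r=arm.place_of("drawer_handle",p)[0]; print(r["centre"],Q.T@(atz(p,r["centre"],.095)-s["position"]),atz(p,r["centre"],.095))
f=p["frame"][140:290].astype(int); print((f.max(2)-f.min(2)<25).sum(0)[295:350])
to(None)
```

```text
[0.5031, 0.4223] [0.00551345 0.00380987 0.1759384 ] [0.56913981 0.21145963 0.095     ]
[150 149 149 150 150 150 149 150 150 150 150 150 150 149 150 149 150 149
 150 149 150 150 150 150 150 150 150 150 150 150 150 150 150 150 150 150
 150 150 150 150 150 150 150 150 150 150 150 150 150 150 150 150 150 150
 150]
pos [0.5676 0.2052 0.271 ] yawY 0.388 tilt [ 0.    -0.001 -1.   ] F [ 0.2 -0.5 -0.7] w 0.347 gf 0.0 t 5.0
```

carry_out(
  claw=[3.2, 3.2, 3.2, 3.2, 3.2, 3.2, 3.2, 3.2, 3.2, 3.2, 0.8, 0.8, 0.8, 0.8, 0.8, 0.8],
  delta_pos=[
    [0.5, 0.4, 1],
    [0, 0, 2],
    [0, 0, 3],
    [0, 0, 3],
    [0, 0, 3],
    [0, 0, 3],
    [0, 0, 2],
    [0, 0, 1.4],
    [0, 0, 1],
    [0, 0, 0],
    [0, 0, 0],
    [0, 0, 0],
    [0, 0, 0],
    [0, 0, 0],
    [0, 0, 0],
    [0, 0, 0],
  ],
  angular=[
    [0, 0, 0],
    [0, 0, 0],
    [0, 0, 0],
    [0, 0, 0],
    [0, 0, 0],
    [0, 0, 0],
    [0, 0, 0],
    [0, 0, 0],
    [0, 0, 0],
    [0, 0, 0],
    [0, 0, 0],
    [0, 0, 0],
    [0, 0, 0],
    [0, 0, 0],
    [0, 0, 0],
    [0, 0, 0],
  ],
  force=25,
)

```text
clock: 6.6
position: [0.569, 0.2127, 0.0774]
ee_rot: [1.749, 2.61, -0.001]
force: [-3.9, -1.8, 5.9]
width: 0.098
gripper_force: 25.0
```

carry_out(
  claw=[0.8, 0.8, 0.8, 0.8, 0.8, 0.8, 0.8, 0.8, 0.8, 0.8, 0.8, 0.8, 0.8, 0.8, 0.8],
  delta_pos=[
    [0, -0.4, 0],
    [0, -0.8, 0],
    [0, -1.2, 0],
    [0, -1.2, 0],
    [0, -1.2, 0],
    [0, -1.2, 0],
    [0, -1.2, 0],
    [0, -1.2, 0],
    [0, -1.2, 0],
    [0, -1.2, 0],
    [0, -1.2, 0],
    [0, -0.8, 0],
    [0, -0.5, 0],
    [0, -0.2, 0],
    [0, 0, 0],
  ],
  angular=[
    [0, 0, 0],
    [0, 0, 0],
    [0, 0, 0],
    [0, 0, 0],
    [0, 0, 0],
    [0, 0, 0],
    [0, 0, 0],
    [0, 0, 0],
    [0, 0, 0],
    [0, 0, 0],
    [0, 0, 0],
    [0, 0, 0],
    [0, 0, 0],
    [0, 0, 0],
    [0, 0, 0],
  ],
)

```text
clock: 8.1
position: [0.4439, 0.1611, 0.0772]
ee_rot: [1.749, 2.609, 0.0]
force: [-0.1, -0.9, 8.3]
width: 0.099
gripper_force: 25.0
```

carry_out(
  claw=[3.2, 3.2, 3.2, 3.2, 3.2, 3.2, 3.2, 3.2, 3.2, 4.4, 4.4, 4.4, 4.4, 4.4, 4.4],
  delta_pos=[
    [0, 0, 0],
    [0, 0, 0],
    [0, 0, 0],
    [0, 0, -1],
    [0, 0, -3],
    [0, 0, -4],
    [0, 0, -4],
    [0, 0, -2],
    [0, 0, -1],
    [0, 2.3, 0],
    [0, 4, 0],
    [0, 4, 0],
    [0, 2, 0],
    [0, 0, 0],
    [0, 0, 0],
  ],
  angular=[
    [0, 0, 0],
    [0, 0, 0],
    [0, 0, 0],
    [0, 0, 0],
    [0, 0, 0],
    [0, 0, 0],
    [0, 0, 0],
    [0, 0, 0],
    [0, 0, 0],
    [0, 0, 0],
    [0, 0, 0],
    [0, 0, 0],
    [0, 0, 0],
    [0, 0, 0],
    [0, 0, 0],
  ],
)

```text
clock: 9.6
position: [0.5573, 0.2082, 0.2256]
ee_rot: [-1.747, -2.609, 0.003]
force: [-0.1, -0.0, 0.7]
width: 0.476
gripper_force: 0.0
```

```bash
cat > c.py <<'E'
from h import *
import sys
p=arm.get_image("wrist"); save(p,sys.argv[1]); s=arm.observe(); Q=R.from_rotvec(s["ee_rot"]).as_matrix()
for l,z in dict(pin=.023,stub=.048,rack=.068,drawer_handle=.095).items():
    for r in arm.place_of(l,p)[:2]: X=atz(p,r["centre"],z); print('place',l,round(r["conf"],2),np.round(np.array(r["centre"])*[640,480]),np.round(X,4),'tool',np.round(Q.T@(X-s["position"])*100,2))
    for r in arm.look_for(l,p)[:2]: print('look',l,round(r["conf"],2),np.round(np.array(r["centre"])*[640,480]))
to(None)
E
python3 c.py w2.png
```

```text
place pin 0.62 [322. 237.] [0.5742 0.1785 0.023 ] tool [-3.39  0.51 20.3 ]
look pin 0.93 [321. 258.]
look pin 0.17 [ 68. 328.]
place stub 0.73 [317. 178.] [0.546  0.2327 0.048 ] tool [ 2.7  -0.04 17.8 ]
look stub 0.61 [316. 181.]
place rack 0.61 [319. 215.] [0.558  0.2077 0.068 ] tool [-0.07  0.12 15.8 ]
place rack 0.31 [482. 200.] [0.6759 0.2707 0.068 ] tool [ 1.26 13.42 15.78]
look rack 0.6 [298. 205.]
place drawer_handle 0.98 [158. 228.] [0.4457 0.1583 0.095 ] tool [ -0.36 -12.16  13.13]
look drawer_handle 0.83 [303. 204.]
pos [0.558  0.208  0.2269] yawY 0.390 tilt [ 0. -0. -1.] F [ 0.8  0.3 -0.1] w 0.476 gf 0.0 t 10.1
```

View pics/w2.png

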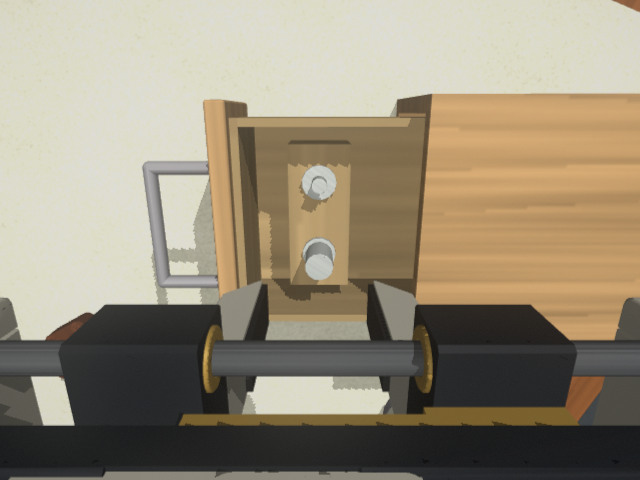

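The drawer is open. The tall, thick pin has its grip top at about (320,266), and the stub is at (318,184).

Run:
```python
from h import *
p=arm.get_image("wrist"); s=arm.observe(); Q=R.from_rotvec(s["ee_rot"]).as_matrix()
f=p["frame"]; g=f[225:290,280:360].astype(int); m=((g.max(2)-g.min(2)<30)&(g.mean(2)>150)).astype(np.uint8)
for r in range(0,65,3): 
    c=np.nonzero(m[r])[0]; print(225+r,(c.min()+280,c.max()+280,len(c)) if len(c) else '')
for c,z in [((319.5,266),.102),((318.5,184),.086)]: print(np.round(Q.T@(atz(p,(c[0]/640,c[1]/480),z)-s["position"])*100,2))
to(None)
```

```text
225 
228 
231 
234 
237 (np.int64(312), np.int64(323), 12)
240 (np.int64(308), np.int64(328), 21)
243 (np.int64(305), np.int64(330), 10)
246 (np.int64(303), np.int64(332), 8)
249 (np.int64(302), np.int64(333), 7)
252 (np.int64(302), np.int64(333), 11)
255 (np.int64(309), np.int64(333), 21)
258 (np.int64(307), np.int64(332), 25)
261 (np.int64(305), np.int64(330), 26)
264 (np.int64(304), np.int64(331), 28)
267 (np.int64(304), np.int64(331), 28)
270 (np.int64(305), np.int64(330), 26)
273 (np.int64(307), np.int64(328), 22)
276 (np.int64(310), np.int64(325), 16)
279 
282 
285 
288 
[-3.27  0.16 12.49]
[ 2.8   0.08 14.09]
pos [0.5581 0.208  0.2269] yawY 0.390 tilt [ 0. -0. -1.] F [-0.9 -0.4  0.5] w 0.480 gf 0.0 t 10.1
```

carry_out(
  claw=[4.4, 4.4, 4.4, 4.4, 4.4, 4.4, 4.4, 4.4, 4.4, 4.4, 4.4, 1.5, 1.5, 1.5, 1.5, 1.5, 1.5, 1.5],
  delta_pos=[
    [-1.2, 0, 0],
    [-2, 0, 0],
    [0, 0, 1],
    [0, 0, 3],
    [0, 0, 3],
    [0, 0, 3],
    [0, 0, 2.5],
    [0, 0, 1.5],
    [0, 0, 0.8],
    [0, 0, 0.4],
    [0, 0, 0],
    [0, 0, 0],
    [0, 0, 0],
    [0, 0, 0],
    [0, 0, 0],
    [0, 0, 0],
    [0, 0, 0],
    [0, 0, 0],
  ],
  angular=[
    [0, 0, 0],
    [0, 0, 0],
    [0, 0, 0],
    [0, 0, 0],
    [0, 0, 0],
    [0, 0, 0],
    [0, 0, 0],
    [0, 0, 0],
    [0, 0, 0],
    [0, 0, 0],
    [0, 0, 0],
    [0, 0, 0],
    [0, 0, 0],
    [0, 0, 0],
    [0, 0, 0],
    [0, 0, 0],
    [0, 0, 0],
    [0, 0, 0],
  ],
  force=50,
)

```text
clock: 11.9
position: [0.5706, 0.1787, 0.0753]
ee_rot: [1.749, 2.609, 0.001]
force: [-0.1, -1.4, 5.4]
width: 0.227
gripper_force: 50.0
```

carry_out(
  claw=[1.5, 1.5, 1.5, 1.5, 1.5, 1.5, 1.5, 1.5, 1.5, 1.5, 1.5, 1.5, 1.5, 1.5],
  delta_pos=[
    [0, 0, -0.5],
    [0, 0, -1],
    [0, 0, -2],
    [0, 0, -2],
    [0, 0, -2],
    [0, 0, -2],
    [0, 0, -2],
    [0, 0, -2],
    [0, 0, -2],
    [0, 0, -2],
    [0, 0, -2],
    [0, 0, -1.5],
    [0, 0, 0],
    [0, 0, 0],
  ],
  angular=[
    [0, 0, 0],
    [0, 0, 0],
    [0, 0, 0],
    [0, 0, 0],
    [0, 0, 0],
    [0, 0, 0],
    [0, 0, 0.13],
    [0, 0, 0.14],
    [0, 0, 0.14],
    [0, 0, 0.14],
    [0, 0, 0.14],
    [0, 0, 0.117],
    [0, 0, 0],
    [0, 0, 0],
  ],
)

```text
clock: 13.3
position: [0.5701, 0.1787, 0.2847]
ee_rot: [2.63, 1.718, 0.0]
force: [-0.4, -0.4, -1.0]
width: 0.231
gripper_force: 50.0
```

carry_out(
  claw=[1.5, 1.5, 1.5, 1.5, 1.5, 1.5, 1.5, 1.5, 1.5, 1.5, 1.5, 1.5, 1.5, 1.5, 1.5, 1.5],
  delta_pos=[
    [-1.4, 0.8, 0],
    [-2.8, 1.6, 0],
    [-2.8, 1.6, 0],
    [-2.8, 1.6, 0],
    [-2.8, 1.6, 0],
    [-2.8, 1.6, 0],
    [-2.8, 1.6, 0],
    [-2.8, 1.6, 0],
    [-2.8, 1.6, 0],
    [-2.8, 1.6, 0],
    [-2.8, 1.6, 0],
    [-2.8, 1.6, 0],
    [-2.8, 1.6, 0],
    [-1.8, 1, 0],
    [0, 0, 0],
    [0, 0, 0],
  ],
  angular=[
    [0, 0, 0],
    [0, 0, 0],
    [0, 0, 0],
    [0, 0, 0],
    [0, 0, 0],
    [0, 0, 0],
    [0, 0, 0],
    [0, 0, 0],
    [0, 0, 0],
    [0, 0, 0],
    [0, 0, 0],
    [0, 0, 0],
    [0, 0, 0],
    [0, 0, 0],
    [0, 0, 0],
    [0, 0, 0],
  ],
)

```text
clock: 14.9
position: [0.6122, -0.244, 0.2834]
ee_rot: [-2.632, -1.712, 0.002]
force: [0.3, 0.3, -1.2]
width: 0.229
gripper_force: 50.0
```

```bash
cat > d.py <<'E'
from h import *
import sys
np.set_printoptions(precision=4,suppress=True)
P={n:arm.get_image(n) for n in("wrist","scene","top")}
cv2.imwrite('pics/'+sys.argv[1],np.hstack([cv2.resize(P["wrist"]["frame"],(400,300)),cv2.resize(P["scene"]["frame"][90:390,150:550],(400,300))])[:,:,::-1])
for l in ("pin_tip","lid_hole","base_hole"):
    rs=[]
    for n in P:
        for r in arm.place_of(l,P[n])[:1]:
            print(l,n,round(r["conf"],2),np.round(np.array(r["centre"])*[640,480]))
            if r["conf"]>.4: rs.append(ray(P[n],r["centre"]))
    if len(rs)>1: print('  tri',tri(rs))
to(None)
E
python3 d.py w3.png
```

```text
pin_tip wrist 0.98 [317. 259.]
pin_tip scene 0.78 [228. 200.]
  tri [ 0.6122 -0.2431  0.2281]
lid_hole wrist 0.75 [204. 235.]
lid_hole scene 0.77 [250. 187.]
lid_hole top 0.63 [394. 250.]
  tri [ 0.5444 -0.2119  0.1871]
base_hole wrist 0.92 [158. 199.]
base_hole scene 0.59 [282. 196.]
base_hole top 0.96 [373. 287.]
  tri [ 0.4651 -0.1776  0.0584]
pos [ 0.6133 -0.2428  0.2848] yawY -0.417 tilt [ 0. -0. -1.] F [-0.2 -0.8 -0.5] w 0.230 gf 50.0 t 15.5
```

View pics/w3.png

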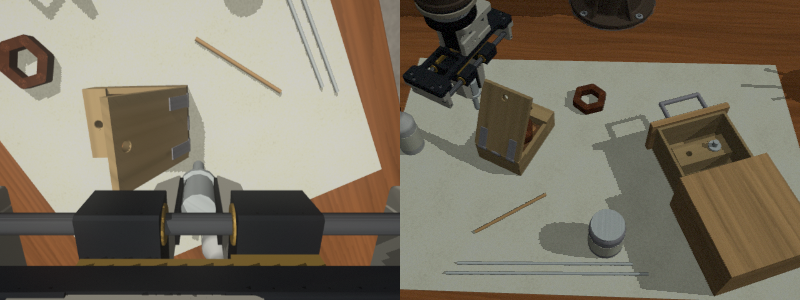

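The pin is held straight. The next move pushes the lid over from behind with its tip.

carry_out(
  claw=[1.5, 1.5, 1.5, 1.5, 1.5, 1.5, 1.5, 1.5, 1.5, 1.5, 1.5, 1.5],
  delta_pos=[
    [0, 0, 1],
    [0, 0, 2],
    [0, 0, 2],
    [0, 0, 1],
    [0, 0, 0.5],
    [0, -1, 0],
    [0, -1.5, 0],
    [0, -1.5, 0],
    [0, -1, 0],
    [0, -0.6, 0],
    [0, -0.4, 0],
    [0, 0, 0],
  ],
  angular=[
    [0, 0, 0],
    [0, 0, 0],
    [0, 0, 0],
    [0, 0, 0],
    [0, 0, 0],
    [0, 0, 0],
    [0, 0, 0],
    [0, 0, 0],
    [0, 0, 0],
    [0, 0, 0],
    [0, 0, 0],
    [0, 0, 0],
  ],
  force=60,
)

```text
clock: 16.7
position: [0.5583, -0.2187, 0.2201]
ee_rot: [2.633, 1.713, 0.0]
force: [0.3, -0.7, -1.0]
width: 0.228
gripper_force: 60.0
```

carry_out(
  claw=[1.5, 1.5, 1.5, 1.5, 1.5, 1.5, 1.5, 1.5, 1.5, 1.5, 1.5, 1.5, 1.5],
  delta_pos=[
    [0, -0.8, 0.33],
    [0, -0.8, 0.33],
    [0, -0.8, 0.33],
    [0, -0.65, 0.45],
    [0, -0.65, 0.45],
    [0, -0.65, 0.45],
    [0, -0.53, 0.57],
    [0, -0.53, 0.57],
    [0, -0.53, 0.57],
    [0, -0.33, 0.47],
    [0, -0.33, 0.47],
    [0, -0.33, 0.47],
    [0, 0, 0],
  ],
  angular=[
    [0, 0, 0],
    [0, 0, 0],
    [0, 0, 0],
    [0, 0, 0],
    [0, 0, 0],
    [0, 0, 0],
    [0, 0, 0],
    [0, 0, 0],
    [0, 0, 0],
    [0, 0, 0],
    [0, 0, 0],
    [0, 0, 0],
    [0, 0, 0],
  ],
)

```text
clock: 18.0
position: [0.4943, -0.1903, 0.1644]
ee_rot: [-2.632, -1.713, 0.001]
force: [-0.2, -0.1, -0.4]
width: 0.225
gripper_force: 60.0
```

```bash
python3 d.py w4.png
```

```text
pin_tip wrist 0.61 [316. 259.]
pin_tip scene 0.4 [272. 195.]
lid_hole wrist 0.81 [279. 265.]
lid_hole scene 0.84 [277. 189.]
lid_hole top 0.69 [380. 281.]
  tri [ 0.4766 -0.1847  0.1045]
base_hole scene 0.6 [284. 198.]
base_hole top 0.83 [373. 286.]
  tri [ 0.4656 -0.1732  0.058 ]
pos [ 0.4951 -0.1906  0.1652] yawY -0.417 tilt [ 0. -0. -1.] F [ 0.2 -0.2 -0.7] w 0.230 gf 60.0 t 18.6
```

View pics/w4.png

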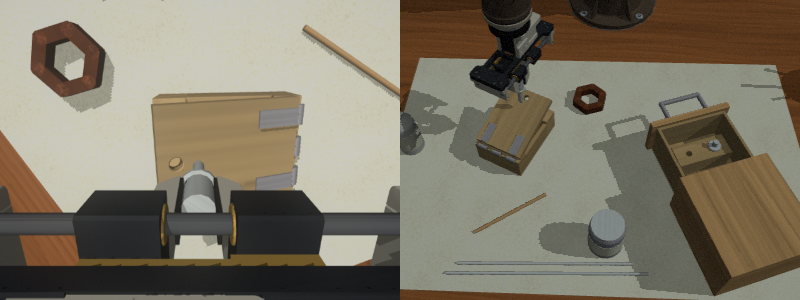

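The lid is down to about 0.3 rad and still falling. Its hole is at (277,189) in the scene view. I'll lift, move over the hole and let it settle.

carry_out(
  claw=[1.5, 1.5, 1.5, 1.5, 1.5, 1.5, 1.5, 1.5, 1.5, 1.5, 1.5, 1.5],
  delta_pos=[
    [0, 0.3, -1],
    [0, 0, -2],
    [0, 0, -1],
    [0, -1, 0],
    [0, -1.5, 0],
    [0, -1, 0],
    [0, 0, 0],
    [0, 0, 0],
    [0, 0, 0],
    [0, 0, 0],
    [0, 0, 0],
    [0, 0, 0],
  ],
  angular=[
    [0, 0, 0],
    [0, 0, 0],
    [0, 0, 0],
    [0, 0, 0],
    [0, 0, 0],
    [0, 0, 0],
    [0, 0, 0],
    [0, 0, 0],
    [0, 0, 0],
    [0, 0, 0],
    [0, 0, 0],
    [0, 0, 0],
  ],
)

```text
clock: 19.8
position: [0.466, -0.1776, 0.205]
ee_rot: [-2.633, -1.713, -0.0]
force: [-0.2, 0.7, -1.2]
width: 0.23
gripper_force: 60.0
```

```bash
cat > e.py <<'E'
from h import *
import sys
np.set_printoptions(precision=4,suppress=True)
P={n:arm.get_image(n) for n in("wrist","scene","top")}
if len(sys.argv)>1: cv2.imwrite('pics/'+sys.argv[1],P["wrist"]["frame"][100:400,120:520][:,:,::-1].repeat(2,0).repeat(2,1))
s=arm.observe(); Q=R.from_rotvec(s["ee_rot"]).as_matrix(); rs=[]
for l,z in (("lid_hole",.074),("pin_tip",s["position"][2]-.0535)):
    rs=[]
    for n in P:
        for r in arm.place_of(l,P[n])[:1]:
            X=atz(P[n],r["centre"],z);print(l,n,round(r["conf"],2),np.round(np.array(r["centre"])*[640,480],1),X,'tool cm',Q.T@(X-s["position"])*100)
            if r["conf"]>.4: rs.append(ray(P[n],r["centre"]))
    if len(rs)>1: print('  tri',tri(rs))
to(None)
E
python3 e.py w5.png
```

```text
lid_hole wrist 0.56 [319.3 229.8] [ 0.4655 -0.1833  0.074 ] tool cm [-0.5265  0.2003 13.1085]
lid_hole scene 0.88 [276.7 193.3] [ 0.467  -0.1834  0.074 ] tool cm [-0.4866  0.3393 13.1085]
lid_hole top 0.58 [375.7 281.3] [ 0.478  -0.1817  0.074 ] tool cm [ 0.1196  1.282  13.1085]
  tri [ 0.4728 -0.1811  0.0829]
pin_tip wrist 0.8 [317.4 257.6] [ 0.4669 -0.1765  0.1516] tool cm [0.1445 0.0526 5.35  ]
pin_tip scene 0.55 [278.3 169.5] [ 0.4632 -0.1739  0.1516] tool cm [ 0.2285 -0.3928  5.35  ]
  tri [ 0.468  -0.1736  0.1575]
pos [ 0.4658 -0.1776  0.2052] yawY -0.417 tilt [ 0. -0. -1.] F [ 0.1 -0.3 -0.2] w 0.228 gf 60.0 t 20.2
```

View pics/w5.png

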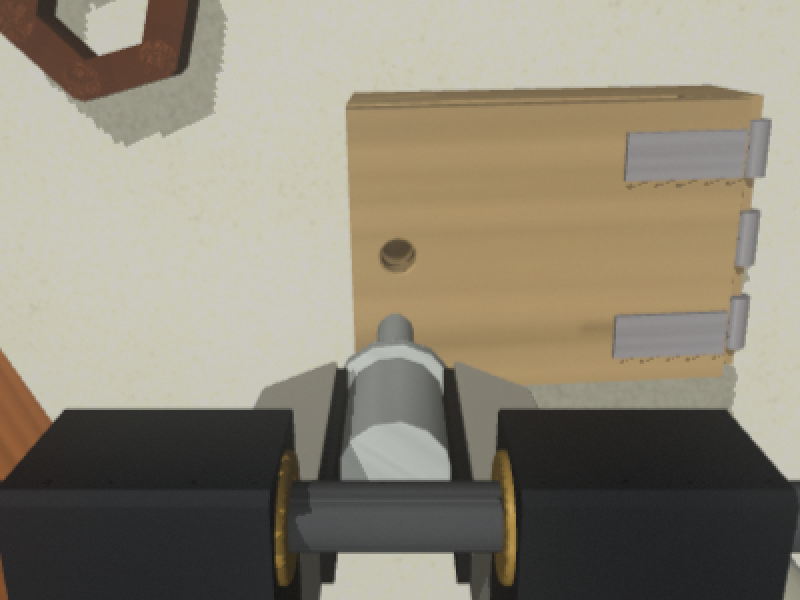

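The hole shows at about (319,228) in the full wrist frame, slightly off the pin's line. I'll descend and measure again closer.

carry_out(
  claw=[1.5, 1.5, 1.5, 1.5, 1.5, 1.5],
  delta_pos=[
    [-0.3, 0.1, 1],
    [0, 0, 1.5],
    [0, 0, 1.5],
    [0, 0, 0.5],
    [0, 0, 0],
    [0, 0, 0],
  ],
  angular=[
    [0, 0, 0],
    [0, 0, 0],
    [0, 0, 0],
    [0, 0, 0],
    [0, 0, 0],
    [0, 0, 0],
  ],
)

```text
clock: 20.85
position: [0.4657, -0.1808, 0.1604]
ee_rot: [2.633, 1.713, 0.0]
force: [0.8, -0.2, -0.8]
width: 0.229
gripper_force: 60.0
```

```bash
python3 e.py w6.png
```

```text
lid_hole wrist 0.93 [317.2 245.1] [ 0.4651 -0.1831  0.074 ] tool cm [-0.2368  0.0004  8.6755]
lid_hole scene 0.63 [274.8 192.2] [ 0.4641 -0.1882  0.074 ] tool cm [-0.7426  0.1146  8.6757]
lid_hole top 0.75 [377.5 280.9] [ 0.479  -0.1858  0.074 ] tool cm [0.0752 1.3811 8.6772]
  tri [ 0.473  -0.1834  0.0854]
pin_tip wrist 0.86 [315.7 261.2] [ 0.465  -0.1812  0.1073] tool cm [-0.0711 -0.0797  5.3499]
pin_tip scene 0.48 [278.6 183.3] [ 0.4647 -0.1766  0.1073] tool cm [ 0.3384 -0.2914  5.3497]
  tri [ 0.466  -0.1781  0.1101]
pos [ 0.4655 -0.1808  0.1603] yawY -0.417 tilt [ 0. -0. -1.] F [ 0.2  0.4 -1.9] w 0.229 gf 60.0 t 21.3
```

View pics/w6.png

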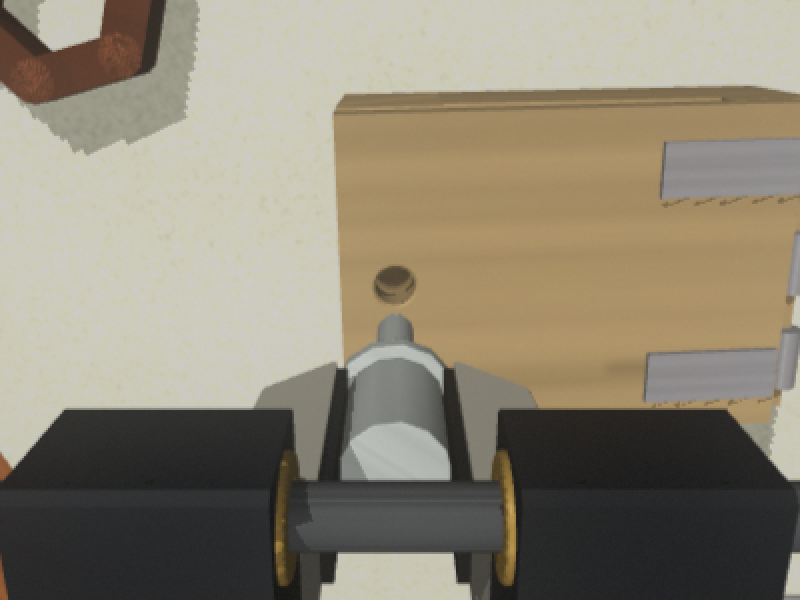

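Run:
```python
from h import *
p=arm.get_image("wrist"); s=arm.observe(); Q=R.from_rotvec(s["ee_rot"]).as_matrix()
g=cv2.cvtColor(p["frame"],cv2.COLOR_RGB2GRAY); print(g[243,300:335:2]); print(g[226:258:2,317])
m=(g[225:257,300:335]<np.median(g[215:230,300:335])*.87).astype(np.uint8)
n,_,st,ce=cv2.connectedComponentsWithStats(m); print(st+[300,225,0,0,0],ce+[300,225])
i=1+np.argmax(st[1:,4]); c=(st[i,0]+st[i,2]/2+299.5, st[i,1]+st[i,3]/2+224.5); print(c)
for c in (c,(318,262)):
  for z in (.070,.074,.078,.107): print(c,z,np.round(Q.T@(atz(p,(c[0]/640,c[1]/480),z)-s["position"])*100,2))
# hinge side/edges: expected lid free edge mid at +18mm beyond hole
```

```text
[150 151 150 132  80 108 104  99  97  99 107 113  94 101 143 148 148 148]
[146 146 145 129  76  74  73  75  81 107 110 112 111 138 151 146]
[[300 225  35  32 779]
 [307 232  21  20 341]] [[316.99229782 239.91014121]
 [317.01759531 241.84750733]]
(np.float64(317.0), np.float64(241.5))
(np.float64(317.0), np.float64(241.5)) 0.07 [-0.12  0.02  9.02]
(np.float64(317.0), np.float64(241.5)) 0.074 [0.02 0.02 8.62]
(np.float64(317.0), np.float64(241.5)) 0.078 [0.15 0.02 8.22]
(np.float64(317.0), np.float64(241.5)) 0.107 [1.11 0.03 5.32]
(318, 262) 0.07 [-1.57  0.09  9.02]
(318, 262) 0.074 [-1.41  0.09  8.62]
(318, 262) 0.078 [-1.26  0.09  8.22]
(318, 262) 0.107 [-0.12  0.08  5.32]
```

carry_out(
  claw=[1.5, 1.5, 1.5, 1.5, 1.5, 1.5, 1.5],
  delta_pos=[
    [0.1, -0.1, 0.5],
    [0, 0, 1],
    [0, 0, 1],
    [0, 0, 0.7],
    [0, 0, 0.6],
    [0, 0, 0.4],
    [0, 0, 0],
  ],
  angular=[
    [0, 0, 0],
    [0, 0, 0],
    [0, 0, 0],
    [0, 0, 0],
    [0, 0, 0],
    [0, 0, 0],
    [0, 0, 0],
  ],
)

```text
clock: 22.05
position: [0.4649, -0.1796, 0.1176]
ee_rot: [-2.633, -1.713, 0.0]
force: [0.2, -0.6, -1.6]
width: 0.229
gripper_force: 60.0
```

```bash
python3 e.py w7.png
```

```text
lid_hole wrist 0.88 [319.4 268.3] [ 0.4659 -0.1813  0.074 ] tool cm [-0.1212  0.1412  4.4312]
lid_hole scene 0.63 [276.3 194.3] [ 0.47   -0.1839  0.074 ] tool cm [-0.1947  0.6237  4.4314]
lid_hole top 0.73 [375.4 283.3] [ 0.4734 -0.1812  0.074 ] tool cm [0.1989 0.8274 4.4314]
  tri [ 0.4701 -0.1819  0.0751]
pin_tip wrist 0.62 [314.3 260.2] [ 0.4637 -0.179   0.0648] tool cm [-0.     -0.1467  5.35  ]
pin_tip scene 0.43 [277.4 195.1] [ 0.4649 -0.1829  0.0648] tool cm [-0.3035  0.1148  5.3501]
  tri [ 0.4626 -0.182   0.0609]
pos [ 0.4651 -0.1796  0.1183] yawY -0.417 tilt [ 0. -0. -1.] F [ 0.6 -2.2 -1.1] w 0.230 gf 60.0 t 22.5
```

View pics/w7.png

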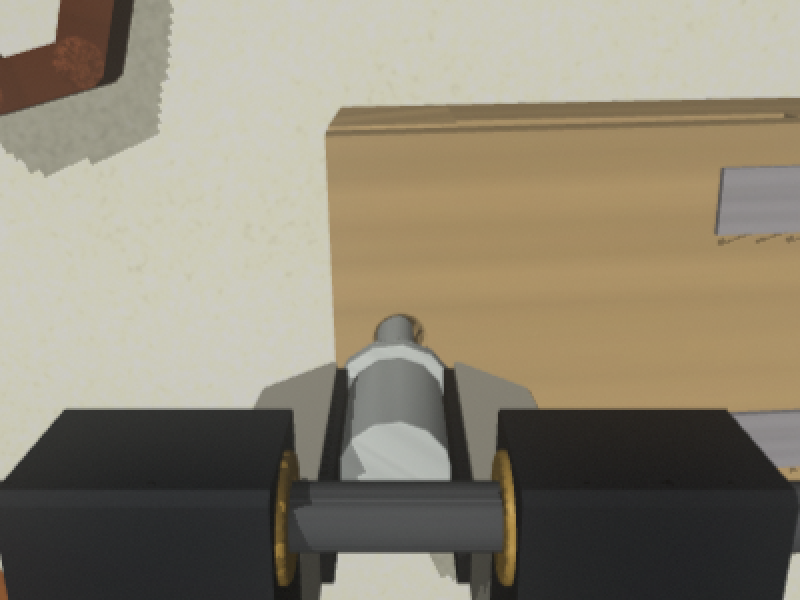

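The tip is inside the lid's hole, a little to the left of its centre. I'll shift 1 mm and go on down gently.

carry_out(
  claw=[1.5, 1.5, 1.5, 1.5, 1.5],
  delta_pos=[
    [0, 0.1, 0.2],
    [0, 0, 0.4],
    [0, 0, 0.4],
    [0, 0, 0.4],
    [0, 0, 0],
  ],
  angular=[
    [0, 0, 0],
    [0, 0, 0],
    [0, 0, 0],
    [0, 0, 0],
    [0, 0, 0],
  ],
)

```text
clock: 23.0
position: [0.4655, -0.1798, 0.1034]
ee_rot: [-2.633, -1.713, 0.001]
force: [0.5, -0.9, -0.7]
width: 0.224
gripper_force: 60.0
```

carry_out(
  claw=[1.5, 1.5, 1.5, 1.5, 1.5, 1.5],
  delta_pos=[
    [0, 0, 0.4],
    [0, 0, 0.4],
    [0, 0, 0.4],
    [0, 0, 0.4],
    [0, 0, 0.2],
    [0, 0, 0],
  ],
  angular=[
    [0, 0, 0],
    [0, 0, 0],
    [0, 0, 0],
    [0, 0, 0],
    [0, 0, 0],
    [0, 0, 0],
  ],
)

```text
clock: 23.6
position: [0.4657, -0.1799, 0.0858]
ee_rot: [-2.633, -1.713, 0.001]
force: [1.0, -2.0, -1.3]
width: 0.227
gripper_force: 60.0
```

carry_out(
  claw=[1.5, 1.5, 1.5, 1.5],
  delta_pos=[
    [0, 0, 0.3],
    [0, 0, 0.3],
    [0, 0, 0.2],
    [0, 0, 0],
  ],
  angular=[
    [0, 0, 0],
    [0, 0, 0],
    [0, 0, 0],
    [0, 0, 0],
  ],
)

```text
clock: 24.0
position: [0.4656, -0.1799, 0.0779]
ee_rot: [-2.633, -1.713, 0.001]
force: [-2.3, -1.1, 2.8]
width: 0.224
gripper_force: 60.0
```

carry_out(
  claw=[1.5, 1.5, 1.5],
  delta_pos=[
    [0, 0, 0.2],
    [0, 0, 0.1],
    [0, 0, 0],
  ],
  angular=[
    [0, 0, 0],
    [0, 0, 0],
    [0, 0, 0],
  ],
)

```text
clock: 24.3
position: [0.4655, -0.1798, 0.075]
ee_rot: [-2.633, -1.713, 0.001]
force: [-2.9, -1.1, 3.7]
width: 0.227
gripper_force: 60.0
```

carry_out(
  claw=[1.5, 1.5],
  delta_pos=[
    [0, 0, 0.15],
    [0, 0, 0],
  ],
  angular=[
    [0, 0, 0],
    [0, 0, 0],
  ],
)

```text
clock: 24.5
position: [0.4655, -0.1798, 0.0741]
ee_rot: [-2.633, -1.713, 0.001]
force: [-7.3, -0.9, 13.4]
width: 0.23
gripper_force: 60.0
```

carry_out(
  claw=[1.5, 1.5],
  delta_pos=[
    [0, 0, 0.1],
    [0, 0, 0],
  ],
  angular=[
    [0, 0, 0],
    [0, 0, 0],
  ],
)

```text
clock: 24.7
position: [0.4655, -0.1798, 0.074]
ee_rot: [2.633, 1.713, -0.001]
force: [-10.6, -0.2, 25.1]
width: 0.224
gripper_force: 60.0
```

carry_out(
  claw=[1.5, 1.5, 1.5, 1.5],
  delta_pos=[
    [0, -0.06, 0],
    [0, 0, 0],
    [0, 0, 0],
    [0, 0, 0],
  ],
  angular=[
    [0, 0, 0],
    [0, 0, 0],
    [0, 0, 0],
    [0, 0, 0],
  ],
)

```text
clock: 25.1
position: [0.4655, -0.1798, 0.074]
ee_rot: [2.632, 1.713, -0.0]
force: [-8.9, -0.5, 22.7]
width: 0.229
gripper_force: 60.0
```

Run:
```python
from h import *
P=[arm.get_image("scene"),arm.get_image("wrist")]
cv2.imwrite('pics/fin.png',np.hstack([cv2.resize(P[0]["frame"][120:300,160:400],(400,300),interpolation=2),cv2.resize(P[1]["frame"],(400,300))])[:,:,::-1])
T=arm.get_image("top")
for l in("glue","tin","spare"):
    r=arm.place_of(l,T)[0]; print(l,atz(T,r["centre"],0))
to(None)
```

```text
glue [ 0.55864297 -0.44554305  0.        ]
tin [0.76659357 0.00536665 0.        ]
spare [ 0.39253789 -0.04483632  0.        ]
pos [ 0.4655 -0.1798  0.074 ] yawY -0.417 tilt [ 0.001 -0.001 -1.   ] F [-9.1 -0.9 23.2] w 0.228 gf 60.0 t 25.4
```

View pics/fin.png

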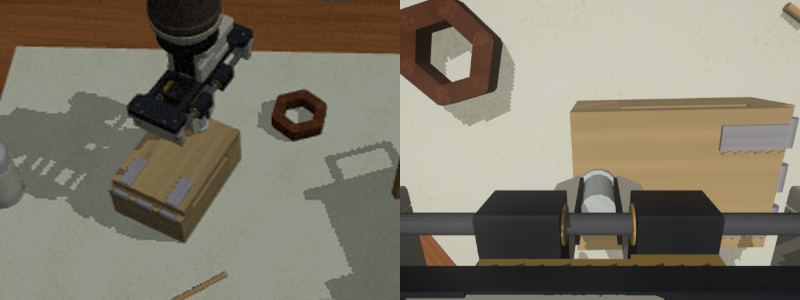

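The lid lies flush on the base and the flange is seated. The tool stopped hard at the expected height, and the bystanders have not moved, so I'm handing the job in.

```bash
python3 -c "
from cell import arm
print(arm.sign_off())"
```

```text
the job is handed in; nothing more can be done
None
```

The job is handed in: the drawer was pulled open, the long pin taken out, the lid folded down and the pin pushed fully home. The arm is still holding the lid pressed shut with about 23 N, and the glue, tin and spare ring are where they were, to within camera accuracy.

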